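Close the two-part sweet mould

ROBOT

A 6-joint arm with a two-finger parallel gripper is mounted at the origin on the work surface. World frame = base frame: x ahead of the robot, y to its left, z up, the work surface at z = 0. Lengths are in mm, angles in rad, forces in N, time in s.
With the tool pointing down it reaches from about 350 to 850 mm from the base axis. Payload 8.1 kg.
Tool frame: the origin (TCP) lies at the very end of the fingers, on their centre line; the grasp point (between the pads) lies 19 mm behind it; z points along the fingers, y is the line along which they close (so a half turn about z gives the same grasp; the last joint's range is limited). The gripper opens to 93 mm and grips with 3 to 60 N. Pads are 15 mm wide; open, the fingers measure 128 mm over their backs; the gripper's body (75 mm by 188 mm) begins 65 mm behind the grasp point.
Start: joints at [-1.333, 0.13, 1.488, -0, 1.523, -0.085], TCP at [190.354, -569.008, 218.635] pointing down, gripper open.
Joint ranges: [-2.96, 2.96], [-0.89, 2.26], [0.02, 2.5], [-1.34, 4.48], [0, 2.73], [-2.66, 2.66]. Speed limits (rad/s): [2.39, 2.39, 2.79, 3.14, 3.14, 3.14].

INTERFACE

Orientations are given as [roll, pitch, yaw] about the fixed x, y, z axes, in that order (R = Rz(yaw) Ry(pitch) Rx(roll)).
In Python, from station import arm gives the robot as it stands. Calls block until the motion is done:
- arm.goto(position, orientation): joint-space move of the TCP to a pose.
- arm.move_l(position, feed=150, rotation=None, guard=None): straight line of the TCP; rotation=None keeps the orientation; feed is the mean speed in mm/s. With guard (N) it stops when the force on the tool has changed by that much, and returns True; else False.
- arm.movej(angles): joint-space move.
- arm.command_gripper(opening): finger opening in mm; the grip force is fixed at half the most; returns when the fingers have stopped.
- arm.sleep(seconds).
- arm.inverse_kinematics(position, orientation): joint angles nearest the present ones, or None.
- arm.snapshot(name): name is "side" or "top"; returns a dict with "color" (480x640x3 uint8, red, green, blue), "z_map" (480x640 float32, mm along the optical axis (not along the pixel's ray), 0 where there is no reading), "fx", "fy", "cx", "cy" (pixels), "extrinsics" (4x4, takes a point from camera to world coordinates). Camera axes: x right, y down, z forward; pixel columns grow to the right and rows downward; lengths in mm; the calibration is good to about 2 mm. A picture is of the moment at which its call begins.
A pose or a line that the arm cannot do raises arm.Unreachable and nothing moves.
- arm.sign_off(): hands the job in; it is judged then, once.
Trained networks look in a picture, given as the dict that the camera call returned (one of the last four; its "shot" number tells which), for a name from the list of things; names that differ only in an ending like _2 or _b are one class to them, and where a whole thing is asked for, a point or a joint stands for the part that bears it (a point fixed in the world has none). Each returns a list of dicts, best first, with "p" (0 to 1); they miss things now and then, are a little off and sometimes report something else, mostly with a low value. They report only what shows in the picture. A call takes as long as a camera call. They do not tell look-alikes from the thing itself.
- arm.find_in(query, picture): "rect" ([left, top, right, bottom] in pixels, round what is visible of it).
- arm.tip_of(query, picture): "pixel" ([column, row] in pixels: a listed point, or the origin of a listed thing).
Readings, each from a call of its own:
- arm.get_t(): time.
- arm.get_q(): joint angles.
- arm.get_qvel(): joint speeds.
- arm.get_joint_torque(): joint torques, N m.
- arm.get_tool_pos(): TCP position.
- arm.get_ee_rot(): TCP orientation.
- arm.get_contact_force(): force on the tool from outside, world axes, zero at the start.
- arm.get_torque(): the same for the moment, N m.
- arm.get_grip_width(): finger opening in mm.
- arm.get_grasp_force(): force on a finger pad.
Only numpy, scipy, OpenCV 4.12 (cv2) and the standard library are available. Lean on these libraries where they do the work, as an engineer would, in place of code of your own. Each camera call takes 0.05 s, during which the arm holds its last target. There are 200 camera calls.

TASK

Close the blue sweet mould on the activity table: pick up its blue top plate (the one with two round holes) by the white handle and, keeping it level, lower it over the two steel guide pins until it sits flush on the base, and only then let go. Leave the yellow plain lid where it lies.

Things in the scene. Friction and masses are not known exactly. Their poses are not given: they have to be found in the camera images.
- mould_base: Lower half of the mould: blue block 200 x 100 x 25 mm (x, y, z) with six round cavities, fixed to the table. Origin: centre of its underside, z up. Two steel guide pins stand on its top face at x = +70 and -70 mm, y = 0: 24 mm thick over the lowest 8 mm, then tapering to a 6 mm tip, 48 mm tall (tips 73 mm above the table).
- mould_top: Loose blue top plate, 0.2-0.4 kg, 200 x 100 x 12 mm (x, y, z), lying flat; 32 mm through holes at x = +70 and -70 mm, y = 0. White upright bar handle on its middle: 70 mm along x, 20 mm thick in y, top 53 mm above the underside. Origin: centre of underside, z up. Fits either way round. Closed: origin 25 mm above the base's; pins centre it to 4 mm and stick out 36 mm above the plate.
- plain_lid: Bystander, to be left alone: loose yellow lid of the same size (200 x 100 x 12 mm) with the same white handle, but no holes. Origin at the centre of its underside, z up, long side along x.
Not all that is in view belongs to the job. What is shaped like the mould_top but turquoise is not meant. What is shaped like the mould_base but red is not meant.

How it is judged:
By the outcome, as a careful person would: the job done as asked, in the order asked, and still so for the second after the job is handed in, with the robot touching nothing.
It also fails if it takes over 48 s, if anything falls off the work surface, if the arm or the gripper's body presses on something with over 40 N, if the wrist force passes 120 N, or if a joint passes its speed limit or range.

## Working session

There is one attempt and no reset: what is moved stays moved. The work goes in short steps, each a Python script; the robot and the scene stay as the last script left them, time stands still between calls to the robot, and variables do not carry over. Pictures are saved under pics/ and viewed, at most 10 in all, crops included, and the job is handed in when it is done.

```bash
mkdir -p pics; cat > h.py <<'E'
import numpy as np, cv2
from station import arm
def pts(s):
    z=s["z_map"]; v,u=np.indices(z.shape)
    P=np.stack([(u-s["cx"])/s["fx"]*z,(v-s["cy"])/s["fy"]*z,z,np.ones_like(z)],-1)@np.array(s["extrinsics"]).T
    return P[...,:3]
def save(n,im): cv2.imwrite(f"pics/{n}.png",cv2.cvtColor(im,cv2.COLOR_RGB2BGR))
E
python3 - <<'E'
from h import *
for c in ("top","side"):
    s=arm.snapshot(c); save(c+"0",s["color"]); np.savez(c+"0.npz",**{k:np.array(v) for k,v in s.items()})
    P=pts(s); print(c,np.round(s["extrinsics"],2).tolist(),s["fx"])
    for q in ("mould_base","mould_top","plain_lid"):
        for d in arm.tip_of(q,s):
            u,v=map(int,d["pixel"]); print(q,d["p"],u,v,P[v,u].round(),s["color"][v,u])
        print([(np.round(d["rect"]).tolist(),d["p"]) for d in arm.find_in(q,s)])
E
```

```text
top [[0.02, -1.0, 0.08, 334.88], [-1.0, -0.01, 0.01, 86.91], [-0.01, -0.08, -1.0, 997.33], [0.0, 0.0, 0.0, 1.0]] 444.7296183243388
mould_base 0.76 251 169 [568. 244.  25.] [ 50  79 161]
mould_base 0.55 149 208 [478. 471.  17.] [81 35 28]
[([210.0, 119.0, 295.0, 215.0], 0.67), ([109.0, 161.0, 180.0, 254.0], 0.56)]
mould_top 0.94 372 199 [499. -22.  52.] [176 174 174]
mould_top 0.78 238 282 [318. 260.  52.] [181 180 182]
mould_top 0.63 465 306 [ 275. -219.   52.] [129 122 119]
[([332.0, 154.0, 414.0, 251.0], 0.94), ([212.0, 241.0, 271.0, 336.0], 0.86), ([417.0, 259.0, 519.0, 355.0], 0.56)]
[([435.0, 129.0, 511.0, 223.0], 0.83)]
side [[-0.87, -0.36, 0.35, 50.46], [-0.5, 0.61, -0.61, 740.52], [0.01, -0.71, -0.71, 816.09], [0.0, 0.0, 0.0, 1.0]] 476.55824967655496
mould_base 0.89 217 285 [567. 270.  24.] [ 18  60 159]
mould_base 0.86 180 383 [478. 487.  25.] [154  14  12]
[([127.0, 331.0, 234.0, 442.0], 0.73), ([181.0, 244.0, 260.0, 324.0], 0.72)]
mould_top 0.63 429 205 [ 268. -221.   21.] [82 78 75]
mould_top 0.63 321 338 [305. 274.  25.] [127 123 122]
mould_top 0.6 311 219 [501. -19.  22.] [154 148 145]
[([270.0, 297.0, 376.0, 387.0], 0.8), ([270.0, 206.0, 352.0, 237.0], 0.69), ([389.0, 189.0, 439.0, 227.0], 0.58)]
plain_lid 0.89 336 169 [ 553. -245.   13.] [105  83  39]
[([298.0, 153.0, 369.0, 183.0], 0.69)]
```

View pics/top0.png

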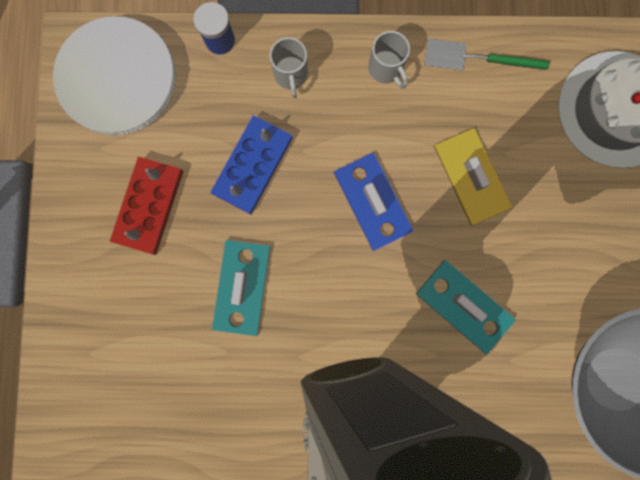

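View pics/side0.png

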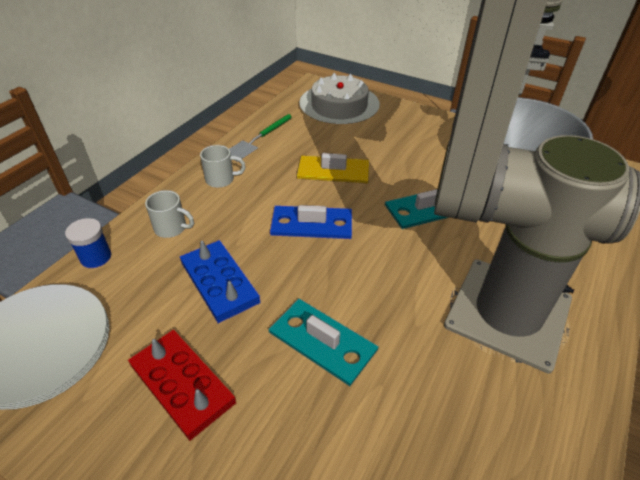

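The top picture shows these candidates for the plate: blue with two holes at (374,200), turquoise at (241,287) and (466,306), and the yellow lid without holes at (473,175). The bases are blue at (251,165) and red at (147,205). By the description I choose the blue plate at (374,200) and the blue base at (251,165). Next comes the pose fit and a close crop.

```bash
cat >> h.py <<'E'
def rect(s,zlo,zhi,box,P=None):
    """pose of blue slab top face: centre, yaw of long side, dims"""
    P=pts(s) if P is None else P
    c=s["color"].astype(int); h=cv2.cvtColor(s["color"],cv2.COLOR_RGB2HSV)
    l,t,r,b=box
    m=np.zeros(h.shape[:2],bool); m[t:b,l:r]=True
    m&=(abs(h[...,0].astype(int)-112)<9)&(h[...,1]>120)&(P[...,2]>zlo)&(P[...,2]<zhi)
    q=P[m][:,:2].astype(np.float32)
    (x,y),(w,hh),a=cv2.minAreaRect(q)
    if w<hh: a+=90; w,hh=hh,w
    a=(a+90)%180-90
    return round(x,1),round(y,1),round(a,2),round(w,1),round(hh,1),len(q),np.median(P[m][:,2])
E
python3 - <<'E'
from h import *
for c,bt,bb in (("top",(325,145,422,258),(203,108,303,222)),("side",(262,196,360,245),(172,232,268,328))):
    s=dict(np.load(c+"0.npz")); P=pts(s)
    print(c,"top",rect(s,6,18,bt,P),"base",rect(s,20,30,bb,P))
    # handle (white-ish, z>40)
    l,t,r,b=bt; m=np.zeros(P.shape[:2],bool); m[t:b,l:r]=True; m&=P[...,2]>46
    print(" handle",cv2.minAreaRect(P[m][:,:2].astype(np.float32)),np.median(P[m][:,2]))
    # pin tips
    l,t,r,b=bb; m=np.zeros(P.shape[:2],bool); m[t:b,l:r]=True; m&=P[...,2]>45
    n,lab=cv2.connectedComponents(m.astype(np.uint8))
    for i in range(1,n): print(" pin",P[lab==i].mean(0).round(1),P[lab==i][:,2].max().round(1),(lab==i).sum())
s=dict(np.load("top0.npz")); save("crop",cv2.resize(s["color"][100:270,195:430],None,fx=3,fy=3,interpolation=cv2.INTER_CUBIC))
E
```

```text
top top (502.6, -28.5, 26.94, 196.7, 98.6, 2963, np.float64(12.357670616906262)) base (580.3, 244.4, -26.9, 198.1, 98.5, 2737, np.float64(25.106711071960376))
 handle ((423.94854736328125, 9.557632446289062), (63.18982696533203, 227.31997680664062), 64.56037902832031) 53.023888322270864
 pin [334.9  86.9 997.3] 997.3 1
 pin [334.9  86.9 997.3] 997.3 1
 pin [334.9  86.9 997.3] 997.3 1
 pin [334.9  86.9 997.3] 997.3 1
 pin [334.9  86.9 997.3] 997.3 1
 pin [639.2 212.6  57.6] 74.0 57
 pin [334.9  86.9 997.3] 997.3 1
 pin [334.9  86.9 997.3] 997.3 1
 pin [334.9  86.9 997.3] 997.3 1
 pin [334.9  86.9 997.3] 997.3 1
 pin [334.9  86.9 997.3] 997.3 1
 pin [334.9  86.9 997.3] 997.3 1
 pin [334.9  86.9 997.3] 997.3 1
 pin [334.9  86.9 997.3] 997.3 1
 pin [334.9  86.9 997.3] 997.3 1
 pin [334.9  86.9 997.3] 997.3 1
 pin [334.9  86.9 997.3] 997.3 1
 pin [334.9  86.9 997.3] 997.3 1
 pin [334.9  86.9 997.3] 997.3 1
 pin [334.9  86.9 997.3] 997.3 1
 pin [334.9  86.9 997.3] 997.3 1
 pin [334.9  86.9 997.3] 997.3 1
 pin [334.9  86.9 997.3] 997.3 1
 pin [334.9  86.9 997.3] 997.3 1
 pin [334.9  86.9 99
[... 1514 characters left out ...]
816.1 1
 pin [ 50.5 740.5 816.1] 816.1 1
 pin [ 50.5 740.5 816.1] 816.1 1
 pin [ 50.5 740.5 816.1] 816.1 1
 pin [ 50.5 740.5 816.1] 816.1 1
 pin [ 50.5 740.5 816.1] 816.1 1
 pin [ 50.5 740.5 816.1] 816.1 1
 pin [ 50.5 740.5 816.1] 816.1 2
 pin [ 50.5 740.5 816.1] 816.1 1
 pin [ 50.5 740.5 816.1] 816.1 1
 pin [ 50.5 740.5 816.1] 816.1 1
 pin [ 50.5 740.5 816.1] 816.1 1
 pin [ 50.5 740.5 816.1] 816.1 1
 pin [ 50.5 740.5 816.1] 816.1 1
 pin [ 50.5 740.5 816.1] 816.1 1
 pin [ 50.5 740.5 816.1] 816.1 1
 pin [ 50.5 740.5 816.1] 816.1 2
 pin [ 50.5 740.5 816.1] 816.1 1
 pin [ 50.5 740.5 816.1] 816.1 1
 pin [ 50.5 740.5 816.1] 816.1 1
 pin [ 50.5 740.5 816.1] 816.1 1
 pin [ 50.5 740.5 816.1] 816.1 1
```

View pics/crop.png

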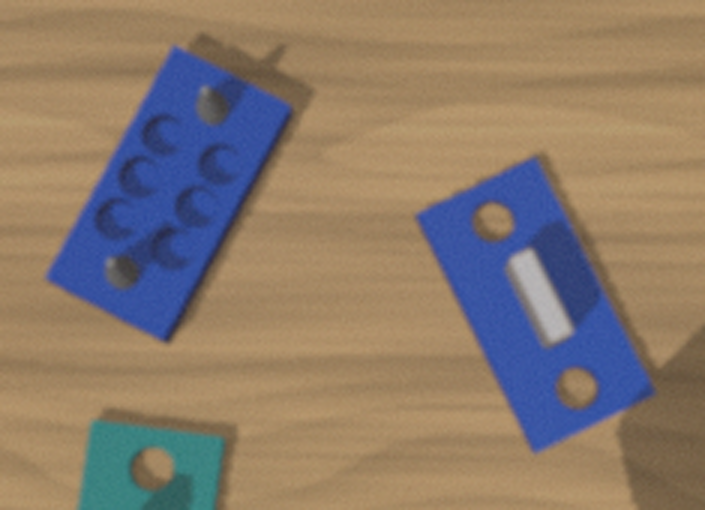

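The crop confirms the choice: two blue parts, the base with steel pins at about (266,134) and (236,190) in full-image pixels, and the plate with two holes and a white handle. Now I grasp and lift.

```bash
python3 - <<'E'
from h import *
pl=np.array([503.4,-27.]); ya=np.deg2rad(26.9); yb=np.deg2rad(-26.9); B=np.array([581.5,246.])
for k in (0,np.pi,-np.pi):
    print(k,arm.inverse_kinematics([*pl,21],[np.pi,0,ya+k]),arm.inverse_kinematics([*B,100],[np.pi,0,yb+k]))
k=0 if arm.inverse_kinematics([*pl,21],[np.pi,0,ya]) is not None else np.pi
print(arm.get_t())
arm.goto([*pl,150],[np.pi,0,ya+k])
print(arm.get_t(),arm.get_q())
print("guard",arm.move_l([*pl,22],feed=120,guard=15),arm.get_tool_pos())
arm.command_gripper(10)
print("w",arm.get_grip_width(),arm.get_grasp_force(),arm.get_contact_force())
arm.move_l([*pl,140],feed=120)
print("w",arm.get_grip_width(),arm.get_contact_force(),arm.get_torque(),arm.get_t())
s=arm.snapshot("side"); save("lift",s["color"][100:400,150:550])
E
```

```text
0 [-1.55321757e-01  6.75266783e-02  1.93581318e+00 -4.44089210e-16
  1.13825280e+00  9.45981001e-01] [ 3.19033046e-01  2.94996078e-01  1.52043234e+00 -4.44089210e-16
  1.32616424e+00  2.35932294e+00]
3.141592653589793 [-0.15532176  0.06752668  1.93581318  0.          1.1382528  -2.19561165] [ 0.31903305  0.29499608  1.52043234  0.          1.32616424 -0.78226971]
-3.141592653589793 [-0.15532176  0.06752668  1.93581318  0.          1.1382528  -2.19561165] [ 0.31903305  0.29499608  1.52043234  0.          1.32616424 -0.78226971]
0.7
2.95 [-1.56662832e-01 -8.75643274e-02  1.83547579e+00 -1.93479802e-04
  1.39330883e+00  9.45696433e-01]
guard False [504.17301232 -27.13627899  22.87002599]
w 20.069621656447627 29.999958872795105 [ 0.2687777  -0.47008028 -0.43031716]
w 20.204667662219933 [ 0.18905239  0.45953903 -3.52720095] [-0.01197668  0.01631639 -0.02983943] 6.425
```

View pics/lift.png

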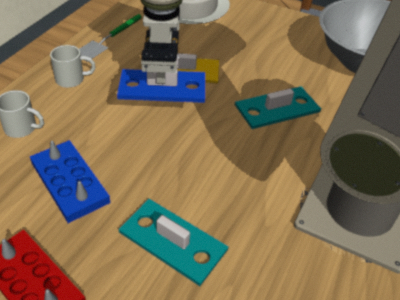

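The side view shows the blue plate hanging level in the gripper, at about (160,85) in the crop; the yellow lid is untouched behind it. Next I move above the base and measure the plate relative to it.

```bash
python3 - <<'E'
from h import *
yb=np.deg2rad(-26.9); B=np.array([581.5,246.])
arm.goto([*B,140],[np.pi,0,yb])
arm.move_l([*B,103],feed=80)   # underside ~81
arm.sleep(.2)
p=arm.get_tool_pos(); print(p,arm.get_ee_rot(),arm.get_grip_width(),arm.get_contact_force(),arm.get_t())
for c,b in (("side",(140,160,300,340)),("top",(180,80,330,260))):
    s=arm.snapshot(c); P=pts(s); np.savez(c+"1.npz",**{k:np.array(v) for k,v in s.items()})
    print(c,rect(s,p[2]-16,p[2]-4,b,P),"base",rect(s,20,30,b,P))
    l,t,r,bb=b; save(c+"1",cv2.resize(s["color"][t:bb,l:r],None,fx=3,fy=3))
E
```

```text
[582.02024763 246.23465527 103.83217591] [-3.14065183e+00 -9.44625574e-04 -4.69362506e-01] 19.644209398159145 [-0.20012411  0.45812809 -3.26289439] 8.5667
side (575.1, 252.7, -26.75, 188.2, 100.6, 2242, np.float64(93.6028898829058)) base (581.3, 248.5, -26.9, 201.0, 100.3, 1112, np.float64(24.632415094743465))
top (580.9, 247.9, -33.3, 205.1, 87.1, 1118, np.float64(93.7129926188922)) base (591.9, 229.1, -32.34, 165.4, 67.5, 63, np.float64(25.045086985042417))
```

View pics/side1.png

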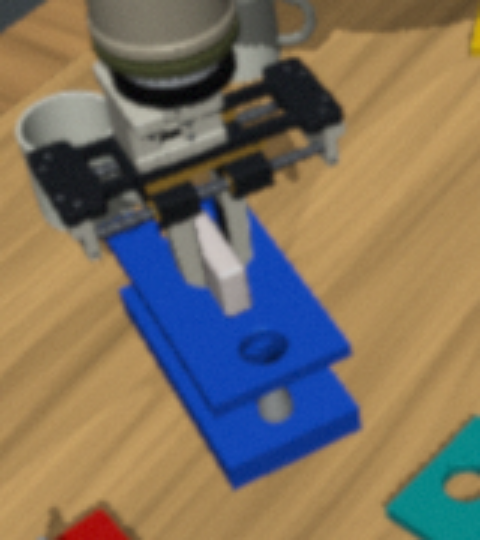

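View pics/top1.png

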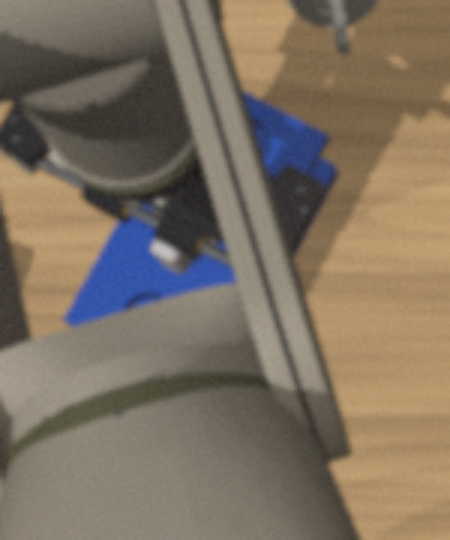

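The pictures show the plate hanging parallel over the base. In the side crop the near hole at (263,347) is above the pin at (275,405). I'll measure the relative offset in the base's own axes.

```bash
python3 - <<'E'
from h import *
a=np.deg2rad(-26.9); R=np.array([[np.cos(a),-np.sin(a)],[np.sin(a),np.cos(a)]]); B=np.array([582.02,246.23])
def ed(f,zlo,zhi,b):
    s=dict(np.load(f)); P=pts(s); h=cv2.cvtColor(s["color"],cv2.COLOR_RGB2HSV).astype(int); l,t,r,bb=b
    m=np.zeros(P.shape[:2],bool); m[t:bb,l:r]=True
    m&=(abs(h[...,0]-112)<9)&(h[...,1]>120)&(P[...,2]>zlo)&(P[...,2]<zhi)
    q=(P[m][:,:2]-B)@R
    print(f,zlo,"u",np.percentile(q[:,0],[.3,1,99,99.7]).round(1),"v",np.percentile(q[:,1],[.3,1,99,99.7]).round(1))
    Z=P[m]; A=np.c_[q,np.ones(len(q))]; print("  tilt",np.linalg.lstsq(A,Z[:,2],rcond=None)[0].round(4))
    # hole/edges near end: hull of dark hole via interior of near-end blob
    n=np.zeros((260,360),np.uint8); ij=np.round(q+[160,130]).astype(int); ij=ij[(ij>=0).all(1)&(ij[:,0]<360)&(ij[:,1]<260)]; n[ij[:,1],ij[:,0]]=255
    n=cv2.morphologyEx(n,cv2.MORPH_CLOSE,np.ones((5,5))); 
    cs,hi=cv2.findContours(n,cv2.RETR_CCOMP,cv2.CHAIN_APPROX_NONE)
    for c,hh in zip(cs,hi[0]):
        if hh[3]>=0 and cv2.contourArea(c)>150:
            (x,y),r=cv2.minEnclosingCircle(c); print("  hole",x-160,y-130,r)
ed("side0.npz",20,30,(172,232,268,328)); ed("side1.npz",20,30,(140,160,300,340)); ed("side1.npz",88,99,(140,160,300,340))
ed("top0.npz",20,30,(203,108,303,222)); ed("top1.npz",88,99,(180,80,330,260))
E
```

```text
side0.npz 20 u [-101.3 -100.3   97.4   99. ] v [-47.9 -47.3  51.3  51.5]
  tilt [7.00000e-04 3.00000e-04 2.47256e+01]
  hole -37.666664123535156 26.5 18.037870407104492
  hole 34.0 26.557693481445312 18.15444564819336
  hole -1.0269775390625 26.068344116210938 18.3114070892334
  hole 34.33653259277344 -22.201919555664062 17.497356414794922
  hole -1.5959014892578125 -21.53069305419922 18.489749908447266
  hole -52.5 -13.0 36.21128463745117
side1.npz 20 u [-101.1 -100.6   91.2   95.8] v [-47.6 -47.1  51.5  51.6]
  tilt [3.00000e-04 4.00000e-04 2.46614e+01]
side1.npz 88 u [-102.4 -101.6   81.3   83.1] v [-46.9 -46.3  52.2  52.5]
  tilt [4.6000e-03 2.0000e-04 9.3701e+01]
  hole -73.2933120727539 2.5182342529296875 18.621809005737305
top0.npz 20 u [-99.2 -98.2  96.3  97.2] v [-51.4 -51.1  45.6  46.2]
  tilt [ 7.00000e-04 -3.00000e-04  2.50875e+01]
  hole 34.78729248046875 22.617401123046875 17.639781951904297
  hole -2.3069610595703125 22.212631225585938 17.83095359802246
  hole -37.69230651855469 21.5 18.01607894897461
  hole -70.03020477294922 -0.166107177734375 15.692558288574219
  hole 71.0 2.0 18.43918800354004
  hole 34.0 -25.5 17.614013671875
  hole -1.9444427490234375 -25.555557250976562 17.422327041625977
  hole -37.768653869628906 -25.63433074951172 17.606300354003906
top1.npz 88 u [-98.4 -95.2  95.8  96.4] v [-50.1 -49.2  46.8  47.5]
  tilt [ 1.70000e-03 -2.50000e-03  9.37487e+01]
```

The offset is about 1 mm, inside the 4 mm clearance. I correct it and lower under guard.

```bash
python3 - <<'E'
from h import *
a=np.deg2rad(-26.9); d=np.array([[np.cos(a),-np.sin(a)],[np.sin(a),np.cos(a)]])@[0.7,-1.0]
T=np.array([581.5,246.])+d
arm.move_l([*T,103],feed=30); arm.sleep(.1)
for z,f in ((75,40),(56,25),(44,12)):
    g=arm.move_l([*T,z],feed=f,guard=10)
    print(z,g,arm.get_tool_pos().round(2),np.round(arm.get_contact_force(),2),np.round(arm.get_torque(),2),round(arm.get_grip_width(),2),arm.get_t())
    if g: break
s=arm.snapshot("side"); P=pts(s); b=(140,160,300,380)
print(rect(s,30,45,b,P),rect(s,20,29,b,P))
save("low",cv2.resize(s["color"][200:350,140:300],None,fx=3,fy=3))
E
```

```text
75 False [581.86 244.83  75.22] [ 0.43  0.53 -1.69] [ 0.13 -0.01 -0.01] 19.65 9.8667
56 False [581.81 244.82  56.19] [ 0.19  1.   -3.45] [ 0.07 -0.04 -0.04] 19.98 10.775
44 True [581.61 244.76  47.01] [ 0.86 -0.17  6.05] [ 0.   -0.03  0.02] 19.6 11.5
(581.5, 247.8, -26.63, 203.3, 100.4, 2124, np.float64(36.854050623482124)) (578.3, 294.1, 0.2, 214.4, 86.9, 195, np.float64(24.743865827783907))
```

View pics/low.png

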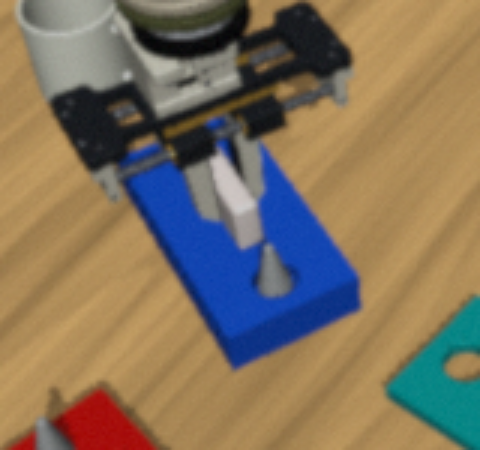

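The plate's top face reads 36.9 mm (37 expected), and the picture shows it flush with the pin through the hole at (273,275). I release, retreat and check.

```bash
python3 - <<'E'
from h import *
p=arm.get_tool_pos()
arm.command_gripper(70); print(arm.get_grip_width())
arm.move_l([p[0],p[1],200],feed=120)
arm.movej([-0.6,-0.1,1.488,0,1.523,1.5]); arm.sleep(.3)
for c,b in (("side",(140,160,300,380)),("top",(195,100,310,230))):
    s=arm.snapshot(c); P=pts(s); print(c,rect(s,30,45,b,P),rect(s,20,29,b,P))
    save(c+"end",s["color"])
print(arm.get_t(),arm.get_contact_force())
E
```

```text
69.89732227524154
side (582.1, 247.5, -26.78, 203.8, 100.4, 2574, np.float64(36.877388573289295)) (577.5, 251.7, -26.76, 191.3, 97.7, 207, np.float64(24.50470471694689))
top (579.5, 244.0, -26.82, 197.9, 98.8, 3123, np.float64(37.09420444064199)) (572.1, 229.8, -27.13, 188.4, 66.5, 73, np.float64(25.793454218113425))
16.3833 [ 0.11833625 -0.99531579 -0.56737459]
```

View pics/sideend.png

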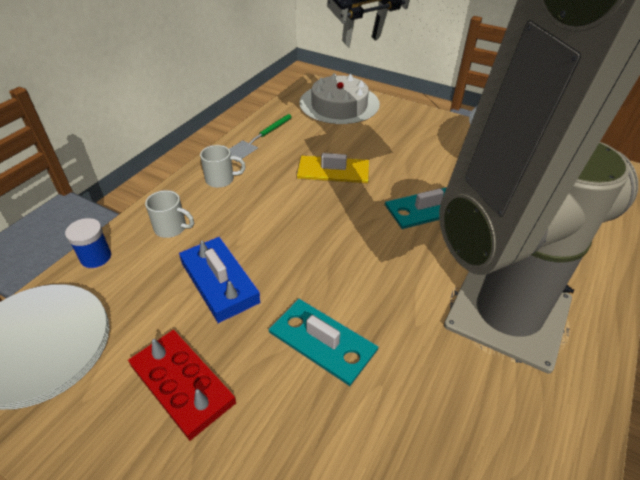

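The final side view shows the blue mould closed at (219,278), with both pins through the plate. The yellow lid at (334,168) is where it was, and the arm is clear of everything.

```bash
python3 -c "
from station import arm
print(arm.sign_off())"
```

```text
the job is handed in; nothing more can be done
None
```

The blue mould is closed: the top plate sits flush on its base over both pins and was let go only then, the yellow lid was left alone, and I handed the job in after about 16 s on the robot's clock.

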